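# Click a tall socket onto the extension bar

## Robot

A 7-joint arm with a two-finger parallel gripper is mounted at the origin on the work surface. World frame = base frame: x ahead of the robot, y to its left, z up, the work surface at z = 0. Lengths are in m, angles in rad, forces in N, time in s.
With the tool pointing down it reaches from about 0.4 to 0.75 m from the base axis. Payload 19.5 kg.
Tool frame: the origin (TCP) lies on the mounting face of the last link; the fingertips stand 173 mm ahead of it and the grasp point (between the pads) lies 155 mm ahead of it (tip_reach is the distance from the TCP to the fingertips, in m); z points along the fingers, y is the direction in which the jaws open and shut (so a half turn about z gives the same grasp; the last joint's range is limited). The gripper opens to 85 mm and grips with 20 to 120 N. Pads are 22 mm wide; open, the fingers measure 114 mm over their backs; the gripper's body (76 mm by 85 mm) begins 54 mm behind the grasp point. The pads swing forward as they close: fully open they stand 13 mm farther back than shut.
Start: joints at [-1.364, 0.707, -0.028, 1.485, 0.022, 0.951, -0.075], TCP at [0.142, 0.557, 0.405] pointing down, gripper open.
Joint ranges: [-2.71, 2.71], [-0.32, 2.16], [-1.57, 1.52], [0, 2.45], [-1.46, 4.6], [0, 2.02], [-2.83, 2.83]. Speed limits (rad/s): [1.89, 1.89, 2.57, 2.57, 3.01, 3.01, 3.01].

## Interface

Orientations are given as a unit quaternion [w, x, y, z].
In Python, from plant import * gives the robot as it stands.
- The arm moves only by the shell command python3 -m creep 'ROWS' [FORCE]. ROWS is JSON, a list that holds one entry, the list of rows, each a list of 5 numbers: the shift along the tool's x, y, z in m, then the turn about the tool's z in degrees, then the opening in per cent of the stroke, from 0 (shut) to 100 (fully open). A call has 1 to 10 rows; each row is the pose to reach, as a shift and turn from the pose commanded when the call began, along the tool's axes at that moment; what a row does not reach only later rows make up. A row lasts 1/8 s, in which the tool goes at most 62.5 mm and 10.7 degrees, less where a joint would pass 70% of its speed; a pose out of reach is approached as far as the arm can. A call with a gripper value outside its range is refused whole. The fingers move at their own pace and stop on an object; FORCE is the grip in N (left out, the last holds). Time passes only in rows, so rows that repeat a pose let the fingers close. It gives the time, the measured TCP pose, the force and the opening at its end, in the units of the state.
- get_obs(): the state, without advancing time (a new reading comes with each control period).
- camera(name): name is "scene" or "top"; returns a dict with "image" (420x560x3 uint8, blue, green, red), "K" (3x3 intrinsics, pixels), "k1" (the pictures are not rectified: a ray, as slopes to the right and down, at radius r is drawn at 1 + k1 r^2 times it, then the intrinsics apply), "extrinsics" (4x4, takes a point from camera to world coordinates). Camera axes: x right, y down, z forward; pixel columns grow to the right and rows downward; lengths in m; the calibration is good to about 2 mm. A picture is of the moment at which its call begins. There is no depth.
- hand_in(): hands the job in, once; it reports no verdict.
The state is a dict: "clock": time; "joint_positions": joint angles; "joint_vel": joint speeds; "joint_efforts": joint torques, N m; "position": TCP position; "tool_rot": TCP orientation; "force": force on the tool from outside, world axes, zero at the start; "ft_torque": the same for the moment, N m; "width": finger opening in m.
Only numpy, scipy, OpenCV 4.12 (cv2) and the standard library are available. Lean on these libraries where they do the work, as an engineer would, in place of code of your own. Each camera call takes 0.05 s, during which the arm holds its last target.

## Task

Take the tall socket out of the tray and push it down onto the square drive of the bar standing in the vise until the spring ball clicks and the socket sits fully home; do not force it. Then pull it gently upwards until its small free play is taken up and you feel the ball hold it back, and let go, leaving it fully home on the bar. Leave the two short sockets where they are.

Things in the scene. Friction and masses are not known exactly. Their poses are not given: they have to be found in the camera images.
- socket: The tall steel socket, 64 mm high (the two others in the tray: 36 and 38 mm), 0.16 to 0.26 kg, standing drive end down, top with a dark hexagon. Origin: centre of its lower end face; z up along its axis. Round, 30 mm diameter, from 0 to 39 mm up; above that it has two flat faces. In its lower end is the square bore.
- flats (a point): Point on the tall socket's axis 51.5 mm above its lower end, axes as the socket: midway between its two flat faces, the place to grip. They are 22 mm apart, face the socket's +x and -x, and reach from 39 to 64 mm up; each is 20 mm wide in y. Over the rounded sides (y) it is 28 mm there.
- bore (a point): Centre of the square bore's mouth in the tall socket's lower end face, axes as the socket. Bore 13.4 mm wide, 22 mm deep, its sides parallel to the socket's x and y, with a 1.2 mm 45-degree lead-in. A dimple 3 mm deep and 8.6 mm wide, 4 to 12 mm up in the middle of each side, takes the ball. It fits in any of the four quarter-turn positions.
- vise: Small grey vise fixed to the table, 150 mm (x) by 90 mm (y), jaws 70 mm high, holding a round bar upright. Origin: on the table, midway along the jaws; z up. The bar is clamped tight but roughly: its axis stands up to 4 mm off the origin along the vise's y (either way), and its square drive is turned up to 0.7 rad either way from the vise's axes. No pose shows that.
- shoulder (a point): Nominal centre (bar at mid-jaw) of the bar's round collar top, the shoulder: 22 mm diameter, 115 mm above the table, collar 20 mm deep; axes as the vise. On it stands the square drive, 12.7 mm wide, 17 mm high, top 132 mm above the table; its true place and turn must be felt or seen (see vise). Fully home, the socket's lower end face rests on the shoulder.
- tray: Black tray fixed to the table, 100 mm (x) by 260 mm (y), walls 16 mm high and 4 mm thick, floor 4 mm thick; origin under its centre. The three sockets stand in it in a row along its y, 80 mm apart, in any order.
- short_a: Short steel socket, 36 mm high, 24 mm wide; origin at the centre of its underside. To be left alone.
- short_b: Short steel socket, 38 mm high, 29 mm wide; origin at the centre of its underside. To be left alone.
- ball (a joint): How far the spring ball is pressed into the drive, m (0 = out). Ball of 7 mm diameter in one side of the drive, 8.5 mm above the shoulder, standing out 2.6 mm. It resists from a socket end height of about 11 mm over the shoulder; 10 to 20 N downward carries the socket over it, then the push drops until the shoulder. Once home it lifts freely about 1.3 mm, then the ball holds up to about 15 N.

How it is judged:
By the outcome, as a careful person would: the job done as asked, in the order asked, and still so for the second after the job is handed in, with the robot touching nothing.
It also fails if it takes over 72 s, if anything falls off the work surface, if the arm or the gripper's body presses on something with over 40 N, if the wrist force passes 120 N, or if a joint passes its speed limit or range.

## Working session

There is one attempt and no reset: what is moved stays moved. The work goes in short steps, Python scripts to look and compute and a shell command to move; the robot and the scene stay as the last step left them, time stands still between calls to the robot, and variables do not carry over. Pictures are saved under pics/ and viewed, and the job is handed in when it is done.

```bash
ls; mkdir -p pics; cat > h.py <<'E'
from plant import *
import numpy as np, cv2
def snap(name,tag):
    c=camera(name); cv2.imwrite(f'pics/{tag}.png',c['image']); np.savez(f'pics/{tag}.npz',**c); return c
def load(tag): return np.load(f'pics/{tag}.npz')
def ray(c,u,v):
    K=c['K'];k1=float(c['k1']); D=np.array([k1,0,0,0,0.])
    # camera frame
    p=cv2.undistortPoints(np.array([[[u,v]]],float),K,D)[0,0]
    E=c['extrinsics']; d=E[:3,:3]@np.array([p[0],p[1],1]); return E[:3,3],d
def onz(c,u,v,z):
    o,d=ray(c,u,v); return o+d*(z-o[2])/d[2]
def proj(c,P):
    E=np.linalg.inv(c['extrinsics']); q=E[:3,:3]@np.array(P)+E[:3,3]
    s=q[:2]/q[2]; s=s*(1+float(c['k1'])*(s@s)); K=c['K']
    return K[0,0]*s[0]+K[0,2],K[1,1]*s[1]+K[1,2]
E
python3 - <<'E'
from h import *
for n in('scene','top'):
    c=snap(n,n+'0'); print(n,c['K'].tolist(),c['k1'],np.round(c['extrinsics'],3).tolist())
o=get_obs(); print(o)
E
```

```text
pics
scene [[408.64308095573995, 0.0, 284.5973823238056], [0.0, 408.64308095573995, 213.11814511148467], [0.0, 0.0, 1.0]] 0.008643774273001215 [[0.107, 0.675, -0.73, 1.028], [0.994, -0.082, 0.07, -0.066], [-0.013, -0.734, -0.679, 0.551], [0.0, 0.0, 0.0, 1.0]]
top [[438.6393418857407, 0.0, 280.5926904018917], [0.0, 438.6393418857407, 203.48634817987903], [0.0, 0.0, 1.0]] 0.039096033444931864 [[0.025, -0.997, 0.075, 0.494], [-1.0, -0.025, 0.003, -0.04], [-0.001, -0.075, -0.997, 0.983], [0.0, 0.0, 0.0, 1.0]]
{'clock': 0.1, 'joint_positions': array([-1.3637068 ,  0.70701554, -0.02760847,  1.48494275,  0.02201039,
        0.95088613, -0.07551867]), 'joint_vel': array([ 0.0002665 ,  0.00012567,  0.00018067,  0.00021929,  0.00116361,
        0.00084245, -0.0002776 ]), 'joint_efforts': array([ 4.68853104e-03, -8.84285259e+01,  1.23717126e+00, -2.36451209e+01,
        1.71077769e-02,  5.09218560e-03,  6.85405303e-05]), 'position': array([0.14156599, 0.55723565, 0.40429093]), 'tool_rot': array([-3.81325527e-05,  1.24084114e-01,  9.92271590e-01, -4.72963149e-04]), 'force': array([-1.25241693, -1.20267861,  0.3274908 ]), 'ft_torque': array([-0.00932658,  0.02064782, -0.01186571]), 'width': 0.08528289365119426}
```

View pics/scene0.png

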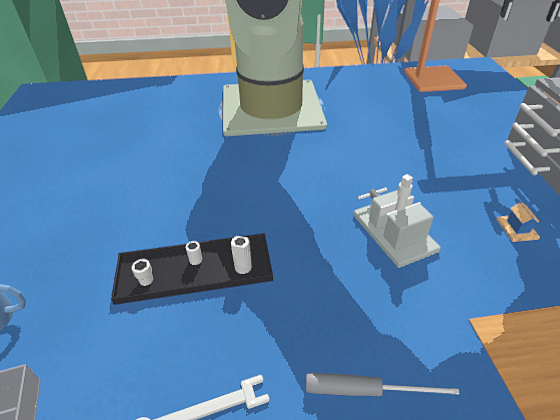

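View pics/top0.png

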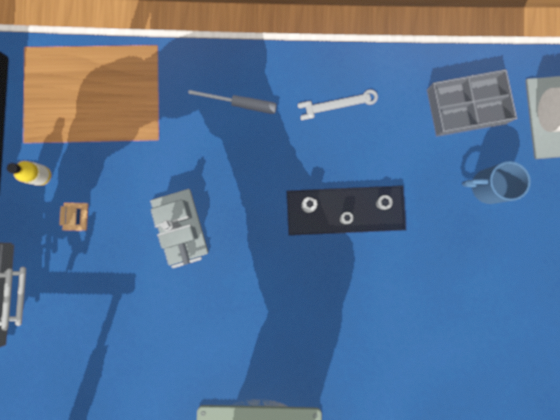

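The scene view shows the tall socket at about (240,250), at the tray's right end, with the vise and bar at (405,190). In the top view they are at (310,205) and (175,230). I'll zoom in next.

```bash
python3 - <<'E'
from h import *
def crop(t,x,y,w,h,s): return cv2.resize(load(t)['image'][y:y+h,x:x+w],None,fx=s,fy=s,interpolation=cv2.INTER_CUBIC)
a=np.vstack([np.hstack([crop('scene0',215,220,50,65,6)[:300,:300],crop('scene0',380,165,50,50,6)]),np.hstack([crop('top0',290,185,50,50,6),crop('top0',150,205,50,50,6)])])
cv2.imwrite('pics/crop0.png',a)
c=load('top0'); s=load('scene0')
print('socket top',onz(c,310,204.5,.068),onz(s,240.5,240.5,.068))
print('bar top',onz(s,406,178,.132))
for u,v in((288,191),(402,186),(405,229),(289,234)): print('tray',onz(c,u,v,.016))
E
```

```text
socket top [ 0.56276094 -0.0984841   0.068     ] [ 0.5648165  -0.09430197  0.068     ]
bar top [0.5163358  0.18553812 0.132     ]
tray [ 0.59541852 -0.05249248  0.016     ]
tray [ 0.61271502 -0.30410297  0.016     ]
tray [ 0.5179615  -0.31103137  0.016     ]
tray [ 0.50044991 -0.05694752  0.016     ]
```

View pics/crop0.png

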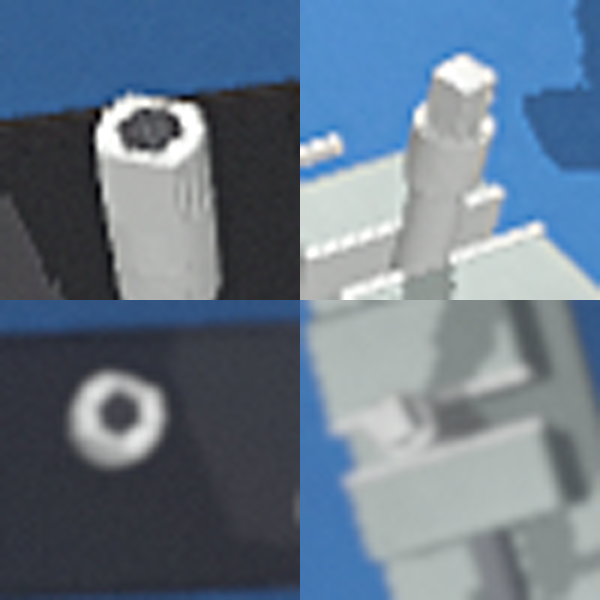

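```bash
python3 - <<'E'
from h import *
def crop(t,x,y,w,h,s):
    i=cv2.resize(load(t)['image'][y:y+h,x:x+w],None,fx=s,fy=s,interpolation=cv2.INTER_CUBIC).astype(float)
    g=i.mean(2); lo,hi=np.percentile(g,3),np.percentile(g,99.8); return np.clip((i-lo)*255/(hi-lo),0,255).astype(np.uint8)
a=np.hstack([crop('scene0',228,230,26,36,15),crop('scene0',393,170,26,36,15)])
cv2.imwrite('pics/crop1.png',a)
E
```

```text
(no output)
```

View pics/crop1.png

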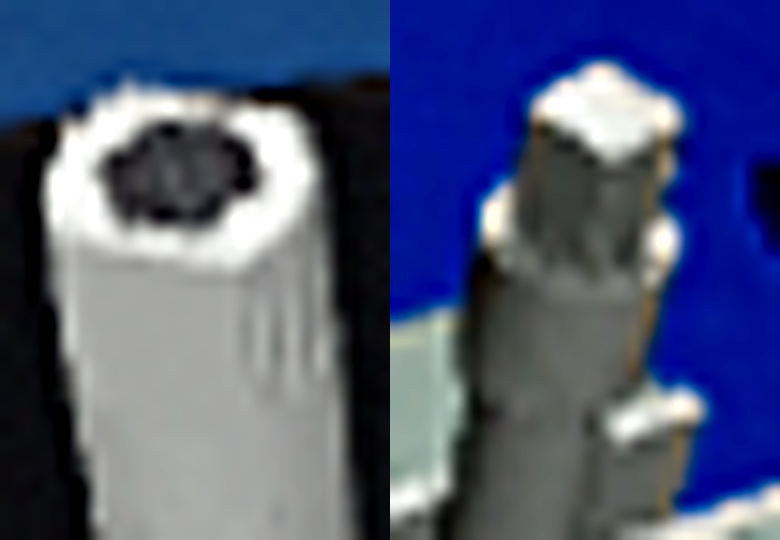

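```bash
python3 - <<'E'
from h import *
s=load('scene0')
f=lambda x,y:(228-.467+x/15,230-.467+y/15)
A=[onz(s,*f(*p),.068) for p in((240,270),(322,185),(48,165),(125,85))]
for p in A: print(np.round(p,4))
for a,b in((0,1),(2,3)):
    d=A[b]-A[a]; print('flat len',np.linalg.norm(d),'dir deg',np.degrees(np.arctan2(d[1],d[0])))
n=np.array([-(A[1]-A[0])[1],(A[1]-A[0])[0]]);n/=np.linalg.norm(n);print('sep',n@(A[2]-A[0])[:2], 'hex ctr',onz(s,*f(182,173),.068))
g=lambda x,y:(393-.467+(x-390)/15,170-.467+y/15)
Q=[onz(s,*g(*p),.132) for p in((535,103),(600,62),(685,110),(615,158))]
for i in range(4):
    d=Q[(i+1)%4]-Q[i]; print('sq',np.round(Q[i],4),np.linalg.norm(d),np.degrees(np.arctan2(d[1],d[0])))
print('ctr',np.mean(Q,0))
print('collar L/R',onz(s,*g(483,215),.115),onz(s,*g(683,240),.115))
o=get_obs(); print(o['position'],o['tool_rot'])
E
```

```text
[ 0.5809 -0.0899  0.068 ]
[ 0.5695 -0.0807  0.068 ]
[ 0.563  -0.1101  0.068 ]
[ 0.5519 -0.1016  0.068 ]
flat len 0.014632477694611594 dir deg 140.9618683361931
flat len 0.014018203599724558 dir deg 142.47768443403478
sep 0.026932326659464708 hex ctr [ 0.56592166 -0.09568303  0.068     ]
sq [0.5114 0.1807 0.132 ] 0.01140153050330314 123.70232278758917
sq [0.5051 0.1902 0.132 ] 0.011544192646108621 33.9060467579347
sq [0.5146 0.1966 0.132 ] 0.0127061400500953 -54.80697680292265
sq [0.522  0.1862 0.132 ] 0.011941249293122331 -152.35104815703798
ctr [0.51326893 0.18844611 0.132     ]
collar L/R [0.50966105 0.17845481 0.115     ] [0.51673182 0.19917633 0.115     ]
[0.14156599 0.55723565 0.40429093] [-3.81325527e-05  1.24084114e-01  9.92271590e-01 -4.72963149e-04]
```

The scene crop shows the socket's top face with its hexagon at px (240,241) and flats running along about 141°. The drive's top square is centred at px (407,177) and turned about 33° (mod 90). The measured sizes are close to the stated ones: the square's sides come out at 11.4–12.7 mm. Next I'll work out the shifts in tool axes.

```bash
cat >> h.py <<'E'
from scipy.spatial.transform import Rotation as R
def need(x,y,z,yaw=None):
    """shift in tool axes + turn to reach grasp point xyz and jaw axis yaw (deg, mod 180)"""
    o=get_obs(); q=o['tool_rot']; M=R.from_quat([q[1],q[2],q[3],q[0]]).as_matrix()
    d=M.T@(np.array([x,y,z+.155])-o['position']); cy=np.degrees(np.arctan2(M[1,1],M[0,1]))
    t=None if yaw is None else -((yaw-cy+90)%180-90)
    print('shift mm',np.round(d*1000,1),'turn',t,'cur yaw',round(cy,2),'t',o['clock'],'tilt',np.round(M[:,2],4),'F',np.round(o['force'],2),'T',np.round(o['ft_torque'],3),'w',round(o['width'],4),'q7',round(o['joint_positions'][6],2),'grasp',np.round(o['position']+M[:,2]*.155,4))
E
python3 - <<'E'
from h import *
need(.564,-.097,.12,51)
E
```

```text
shift mm [-570.5 -529.9  129.8] turn 24.74426205747085 cur yaw 75.74 t 0.1 tilt [-2.e-04 -9.e-04 -1.e+00] F [-1.25 -1.2   0.33] T [-0.009  0.021 -0.012] w 0.0853 q7 -0.08 grasp [0.1415 0.5571 0.2493]
```

```bash
python3 -m creep '[[[-0.06,-0.055,0,3,100],[-0.12,-0.11,0,6,100],[-0.17,-0.16,0,9,100],[-0.22,-0.205,0,12,100],[-0.27,-0.25,0,15,100],[-0.32,-0.3,0,18,100],[-0.37,-0.345,0,21,100],[-0.42,-0.39,0,24,100],[-0.47,-0.435,0,24.7,100],[-0.51,-0.475,0,24.7,100]]]'; python3 -c "
from h import *
need(.564,-.097,.12,51)"
```

```text
clock: 1.35
position: [0.4812, 0.0303, 0.4046]
tool_rot: [-0.0, 0.333, 0.943, 0.0]
force: [0.7, 2.2, -0.4]
width: 0.0854
shift mm [-144.4  -46.9  129.6] turn 0.03894356934250709 cur yaw 51.04 t 1.35 tilt [-1.e-04  1.e-04 -1.e+00] F [ 0.7   2.23 -0.39] T [ 0.069 -0.008  0.036] w 0.0854 q7 0.75 grasp [0.4812 0.0303 0.2496]
```

```bash
python3 -m creep '[[[-0.04,-0.012,0,0,70],[-0.078,-0.025,0.04,0,70],[-0.078,-0.025,0.08,0,70],[-0.078,-0.025,0.08,0,70],[-0.078,-0.025,0.08,0,70]]]'; python3 -c "
from h import *
need(.564,-.097,.0555,51); snap('scene','s1'); snap('top','t1')"
```

```text
clock: 1.98
position: [0.5255, -0.0359, 0.3261]
tool_rot: [0.001, 0.333, 0.943, 0.0]
force: [0.8, 0.4, 0.0]
width: 0.0597
shift mm [-68.2 -23.4 115.6] turn 0.08407083353489497 cur yaw 51.08 t 1.975 tilt [ 0.0011 -0.     -1.    ] F [0.83 0.37 0.05] T [-0.024  0.059 -0.036] w 0.0597 q7 0.87 grasp [ 0.5257 -0.0359  0.1711]
```

```bash
python3 -m creep '[[[-0.035,-0.012,0.0,0,70],[-0.068,-0.023,0.03,0,70],[-0.068,-0.023,0.065,0,70],[-0.068,-0.023,0.065,0,70],[-0.068,-0.023,0.065,0,70]]]'; python3 -c "
from h import *
need(.564,-.097,.0555,51); 
s=snap('scene','s2'); t=snap('top','t2')
a=np.hstack([cv2.resize(s['image'][150:300,165:315],None,fx=2.6,fy=2.6),cv2.resize(t['image'][140:290,240:390],None,fx=2.6,fy=2.6)]);cv2.imwrite('pics/c2.png',a)"
```

```text
clock: 2.7
position: [0.5641, -0.0966, 0.2616]
tool_rot: [0.001, 0.333, 0.943, 0.0]
force: [-0.1, -0.1, 0.5]
width: 0.0598
shift mm [-0.1 -0.4 51.1] turn 0.08655124439643203 cur yaw 51.09 t 2.7 tilt [ 1.9e-03 -3.0e-04 -1.0e+00] F [-0.09 -0.05  0.48] T [-0.001  0.01   0.018] w 0.0598 q7 0.96 grasp [ 0.5644 -0.0966  0.1066]
```

View pics/c2.png

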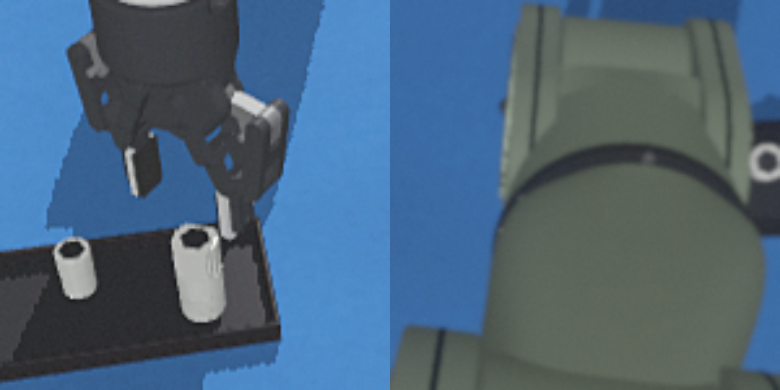

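The fingers stand astride the tall socket, with pad tips at crop (140,190) and (230,235) and the socket top at (195,237). I'll go down.

```bash
python3 -m creep '[[[0,0,0.02,0,70],[0,0,0.04,0,70],[0,0,0.051,0,70],[0,0,0.051,0,70],[0,0,0.051,0,70]]]'; python3 -c "
from h import *
need(.564,-.097,.0555,51); print(proj(load('s2'),[.5644,-.0966,.09]))
s=snap('scene','s3')
cv2.imwrite('pics/c3.png',cv2.resize(s['image'][180:290,180:310],None,fx=5,fy=5,interpolation=cv2.INTER_CUBIC))"
```

```text
clock: 3.42
position: [0.564, -0.097, 0.2096]
tool_rot: [0.001, 0.333, 0.943, 0.0]
force: [-0.3, -0.6, -0.4]
width: 0.0601
shift mm [-0.   0.  -0.9] turn 0.04537384675242606 cur yaw 51.05 t 3.425 tilt [ 1.e-03 -2.e-04 -1.e+00] F [-0.32 -0.61 -0.44] T [-0.025 -0.016  0.   ] w 0.0601 q7 0.96 grasp [ 0.5641 -0.097   0.0546]
(np.float64(237.85417851602762), np.float64(230.90883271324358))
```

View pics/c3.png

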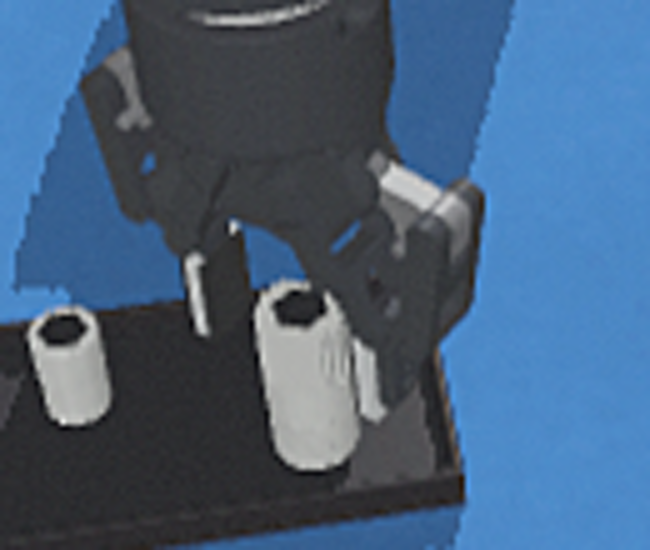

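The pads straddle the socket evenly: the visible pad edges have their midpoint at (287,377), and I expected (287,368). I'll close the gripper.

```bash
python3 -m creep '[[[0,0,0,0,40],[0,0,0,0,30],[0,0,0,0,25],[0,0,0,0,20],[0,0,0,0,15],[0,0,0,0,10],[0,0,0,0,10]]]' 40; python3 -c "
from h import *
need(.564,-.097,.0555,51)
s=snap('scene','s4')
cv2.imwrite('pics/c4.png',cv2.resize(s['image'][180:290,180:310],None,fx=5,fy=5,interpolation=cv2.INTER_CUBIC))"
```

```text
clock: 4.35
position: [0.5639, -0.097, 0.2091]
tool_rot: [0.0, 0.333, 0.943, 0.0]
force: [0.4, -0.2, 6.1]
width: 0.0285
shift mm [-0.1  0.1 -1.4] turn 0.044443679597037544 cur yaw 51.04 t 4.35 tilt [ 7.e-04 -1.e-04 -1.e+00] F [ 0.42 -0.25  6.11] T [ 0.074 -0.011  0.037] w 0.0285 q7 0.96 grasp [ 0.564  -0.097   0.0541]
```

View pics/c4.png

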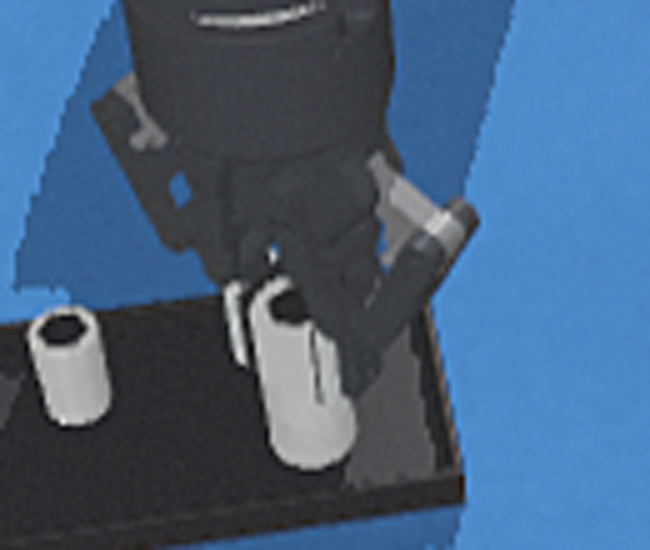

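```bash
python3 -m creep '[[[0,0,0,0,10],[0,0,0,0,10]]]'; python3 -c "
from h import *
need(.564,-.097,.0555,51)
s=snap('scene','s5')
cv2.imwrite('pics/c5.png',cv2.resize(s['image'][180:290,180:310],None,fx=5,fy=5,interpolation=cv2.INTER_CUBIC))"
```

```text
clock: 4.65
position: [0.5639, -0.097, 0.2091]
tool_rot: [0.0, 0.333, 0.943, 0.0]
force: [-0.2, -0.4, 5.2]
width: 0.0287
shift mm [-0.1  0.1 -1.4] turn 0.043247000541796865 cur yaw 51.04 t 4.65 tilt [ 7.e-04 -1.e-04 -1.e+00] F [-0.18 -0.45  5.19] T [ 0.024  0.129 -0.022] w 0.0287 q7 0.96 grasp [ 0.564  -0.097   0.0541]
```

View pics/c5.png

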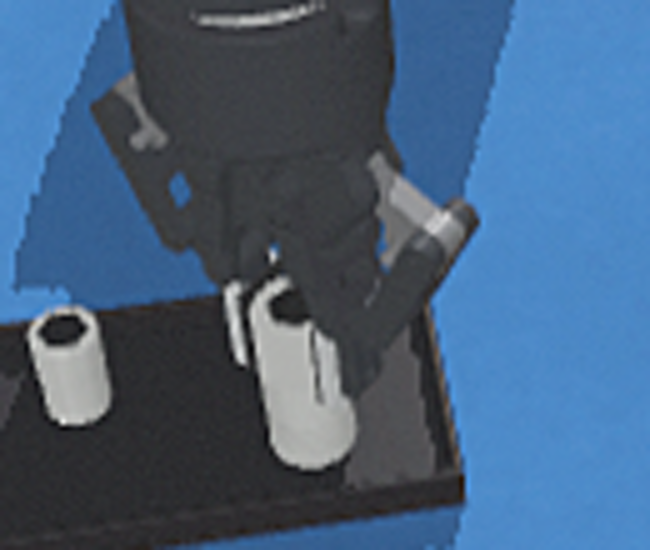

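The fingers stopped at 28.7 mm with 5 N upward, so their tips met the ledge below the flats. I'll open, rise 8.5 mm and close again.

```bash
python3 -m creep '[[[0,0,0,0,50],[0,0,0,0,50],[0,0,-0.004,0,50],[0,0,-0.0085,0,50],[0,0,-0.0085,0,35],[0,0,-0.0085,0,20],[0,0,-0.0085,0,10],[0,0,-0.0085,0,10],[0,0,-0.0085,0,10]]]' 40; python3 -c "
from h import *
need(.564,-.097,.0640,51)
s=snap('scene','s6')
cv2.imwrite('pics/c6.png',cv2.resize(s['image'][180:290,180:310],None,fx=5,fy=5,interpolation=cv2.INTER_CUBIC))"
```

```text
clock: 5.82
position: [0.5641, -0.0968, 0.2178]
tool_rot: [0.001, 0.333, 0.943, 0.0]
force: [-0.2, 2.0, 10.1]
width: 0.0278
shift mm [-0.1 -0.2 -1.2] turn 0.0550966705692133 cur yaw 51.06 t 5.825 tilt [ 0.0014  0.     -1.    ] F [-0.17  1.98 10.1 ] T [ 0.286 -0.011  0.016] w 0.0278 q7 0.96 grasp [ 0.5643 -0.0968  0.0628]
```

View pics/c6.png

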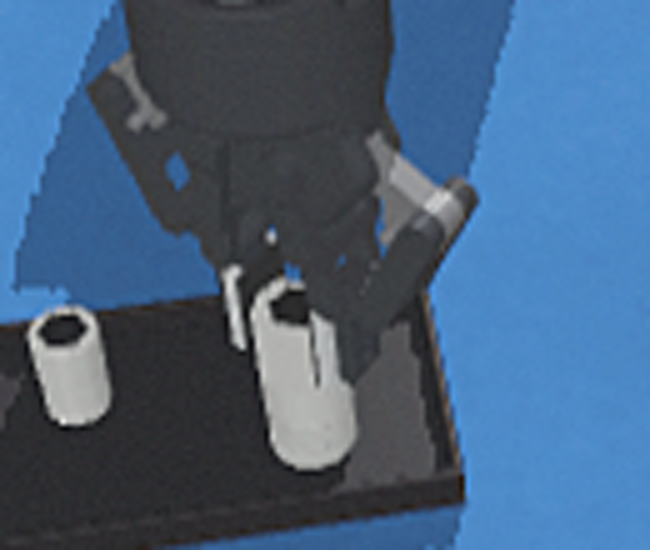

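Still 27.8 mm, which is suspiciously close to the 28 mm over the rounded sides. I'll check the top-face outline in the first picture to see whether the yaw is a quarter turn off.

```bash
python3 - <<'E'
from h import *
s=load('scene0'); im=s['image'][225:260,222:258]
g=cv2.resize(im,None,fx=15,fy=15,interpolation=cv2.INTER_CUBIC).min(2)
gg=im.min(2); print(gg[5:24,3:26])
for th in (205,215,225,235):
    m=(g>th).astype(np.uint8); cs,_=cv2.findContours(m,cv2.RETR_EXTERNAL,cv2.CHAIN_APPROX_NONE)
    c=max(cs,key=cv2.contourArea)[:,0]
    P=np.array([onz(s,222-.467+x/15,225-.467+y/15,.068)[:2] for x,y in c[::5]])
    print(th,len(c),{a:round(1000*np.ptp(P@[np.cos(np.radians(a)),np.sin(np.radians(a))]),1) for a in range(0,180,10)}, cv2.minAreaRect((P*1000).astype(np.float32)))
E
```

```text
[[ 54  55  55  56  52  55  56  54  54  55  57  54  52  56  53  55  54  55
   57  57  56  56  56]
 [ 52  54  58  54  53  53  57  54  54  54  55  54  55  51  54  52  56  53
   56  59  59  57  55]
 [ 56  55  56  56  59  52  53  54  56  54  55  52  56  53  56  55  56  56
   56  56  56  54  58]
 [ 54  55  56  55  58  55  56  56  55  57  54  54  56  53  55  55  54  54
   56  56  56  57  57]
 [ 57  57  53  56  57  57  58  54  54  51  46  45  44  45  48  52  49  51
   52  55  54  58  54]
 [ 54  54  56  58  54  60  53  56  51  42  30 123  76  75  33  32  34  38
   42  44  45  47  39]
 [ 56  57  55  56  55  53  52  43  33 119 155 225 209 212 207 170 165 130
   79  74  18  14  20]
 [ 52  52  50  53  50  50  42  71  55 219 241 252 237 232 238 209 207 165
  177 221 199 203 133]
 [ 45  46  50  51  54  37  23 166 191 255 255 238 159  90  53 113 110 108
  199 255 255 255 218]
 [ 35  40  49  50  51  44  15 241 253 255 232 165  66  88  74  81  79  73
   54 143 255 255 248]
 [ 43  41  39  45  41  27 104 255 250 214  83  64  72  91  88  81  98  88
   67  41 248 255 255]
 [ 46  44  43  44  40  17 221 255
[... 2091 characters left out ...]
, 140: np.float64(21.2), 150: np.float64(21.9), 160: np.float64(22.1), 170: np.float64(22.1)} ((569.156005859375, -87.48986053466797), (9.781078338623047, 22.18299674987793), 74.89501953125)
235 393 {0: np.float64(21.3), 10: np.float64(20.6), 20: np.float64(19.2), 30: np.float64(17.5), 40: np.float64(15.3), 50: np.float64(13.4), 60: np.float64(11.7), 70: np.float64(9.9), 80: np.float64(9.5), 90: np.float64(11.5), 100: np.float64(13.2), 110: np.float64(15.2), 120: np.float64(17.2), 130: np.float64(19.0), 140: np.float64(20.2), 150: np.float64(21.0), 160: np.float64(21.3), 170: np.float64(21.4)} ((569.0878295898438, -87.16555786132812), (8.9801664352417, 21.340038299560547), 77.12210845947266)
```

The outline is narrowest (22.7 mm) along 161° and about 28 mm across it. So the flats face about 162°/−18°, and my first reading of 51° was wrong. I'll open, rise, turn +69° and measure again.

```bash
python3 -m creep '[[[0,0,0,0,50],[0,0,0,0,70],[0,0,-0.02,10,70],[0,0,-0.04,20,70],[0,0,-0.045,30,70],[0,0,-0.045,40,70],[0,0,-0.045,50,70],[0,0,-0.045,60,70],[0,0,-0.045,69,70],[0,0,-0.045,69,70]]]' 40; python3 - <<'E'
from h import *
s=snap('scene','s7')
cv2.imwrite('pics/c7.png',cv2.resize(s['image'][170:290,180:310],None,fx=5,fy=5,interpolation=cv2.INTER_CUBIC))
g=cv2.resize(s['image'][225:260,222:258],None,fx=15,fy=15,interpolation=cv2.INTER_CUBIC).min(2)
for th in (200,205,210,215):
    m=(g>th).astype(np.uint8); cs,_=cv2.findContours(m,cv2.RETR_EXTERNAL,cv2.CHAIN_APPROX_NONE)
    c=max(cs,key=cv2.contourArea)[:,0]
    P=np.array([onz(s,222-.467+x/15,225-.467+y/15,.068)[:2] for x,y in c[::5]])
    print(th,cv2.minAreaRect((P*1000).astype(np.float32)))
need(.566,-.096,.064,162)
E
```

```text
clock: 7.12
position: [0.5637, -0.0968, 0.2621]
tool_rot: [0.0, 0.808, 0.589, -0.0]
force: [-0.2, 0.5, -0.0]
width: 0.0598
200 ((548.2221069335938, -103.74063110351562), (1.4337475299835205, 11.629539489746094), 89.07103729248047)
205 ((548.315185546875, -103.91658782958984), (1.0139318704605103, 10.82890796661377), 88.19084167480469)
210 ((550.9569702148438, -104.06369018554688), (0.6572620868682861, 4.599668502807617), 89.02418518066406)
215 ((551.3453979492188, -104.07022094726562), (0.21908733248710632, 2.2922556400299072), 89.0376205444336)
shift mm [ 1.6  1.9 43.1] turn 0.2590273652681958 cur yaw -17.74 t 7.175 tilt [-4.e-04 -3.e-04 -1.e+00] F [0.08 1.07 0.63] T [0.006 0.019 0.016] w 0.0601 q7 0.16 grasp [ 0.5637 -0.0969  0.1071]
```

View pics/c7.png

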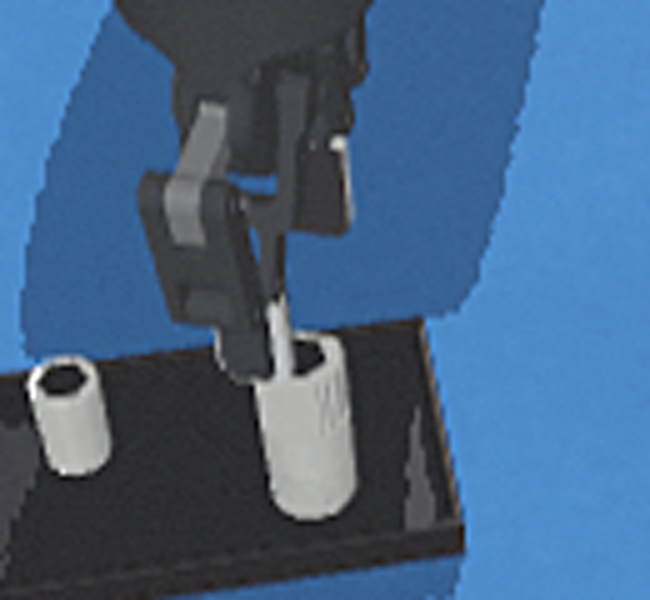

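The tool is now turned to yaw −18°. The socket's foot is still at crop (312,515), the same pixel as before, so it has not shifted. Now down and close.

```bash
python3 -m creep '[[[0,0.0008,0.02,0,70],[0,0.0008,0.035,0,60],[0,0.0008,0.043,0,50],[0,0.0008,0.043,0,40],[0,0.0008,0.043,0,30],[0,0.0008,0.043,0,20],[0,0.0008,0.043,0,10],[0,0.0008,0.043,0,10],[0,0.0008,0.043,0,10]]]' 40; python3 - <<'E'
from h import *
s=snap('scene','s8')
cv2.imwrite('pics/c8.png',cv2.resize(s['image'][170:290,180:310],None,fx=5,fy=5,interpolation=cv2.INTER_CUBIC))
need(.5645,-.097,.064,162)
E
```

```text
clock: 8.3
position: [0.5646, -0.0973, 0.2198]
tool_rot: [0.0, 0.809, 0.588, 0.0]
force: [-1.0, 0.3, 6.8]
width: 0.0212
shift mm [ 0.3 -0.2  0.8] turn 0.05250802490041906 cur yaw -17.95 t 8.35 tilt [ 8.e-04 -2.e-04 -1.e+00] F [-1.17  0.79  6.12] T [0.107 0.335 0.051] w 0.0213 q7 0.18 grasp [ 0.5647 -0.0973  0.0648]
```

View pics/c8.png

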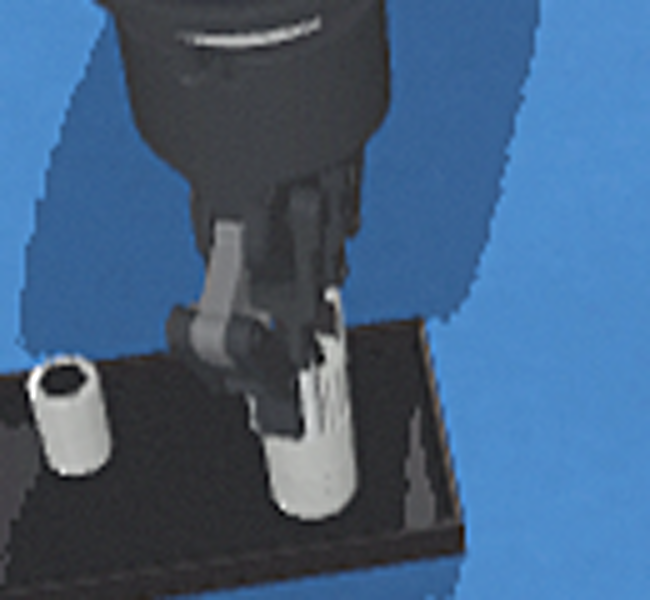

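Width is 21.2 mm, so the grip is on the flats. I'll lift with a firmer grip, and measure the drive in the top view.

```bash
python3 -m creep '[[[0,0.0,0,0,10],[0,0,0,0,10],[0,0,-0.01,0,10],[0,0,-0.04,0,10],[0,0,-0.09,0,10],[0,0,-0.14,0,10],[0,0,-0.16,0,10],[0,0,-0.16,0,10]]]' 90; python3 - <<'E'
from h import *
s=snap('scene','s9');cv2.imwrite('pics/c9.png',cv2.resize(s['image'][100:300,150:450],None,fx=2.6,fy=2.6,interpolation=cv2.INTER_CUBIC))
t=load('top0')
i=cv2.resize(t['image'][212:238,153:189],None,fx=20,fy=20,interpolation=cv2.INTER_CUBIC).astype(float)
cv2.imwrite('pics/d0.png',np.clip((i-90)*1.7,0,255).astype(np.uint8))
need(.5133,.1884,.2,32.6)
E
```

```text
clock: 9.35
position: [0.5645, -0.0972, 0.3807]
tool_rot: [0.001, 0.809, 0.588, 0.001]
force: [-0.3, 0.4, -2.5]
width: 0.0202
shift mm [ 255.9 -136.6   24.3] turn -50.54670803084085 cur yaw -17.95 t 9.4 tilt [ 4.e-04  0.e+00 -1.e+00] F [-0.12 -0.36 -1.55] T [ 0.015 -0.043 -0.01 ] w 0.02 q7 0.1 grasp [ 0.5644 -0.0971  0.2243]
```

View pics/c9.png

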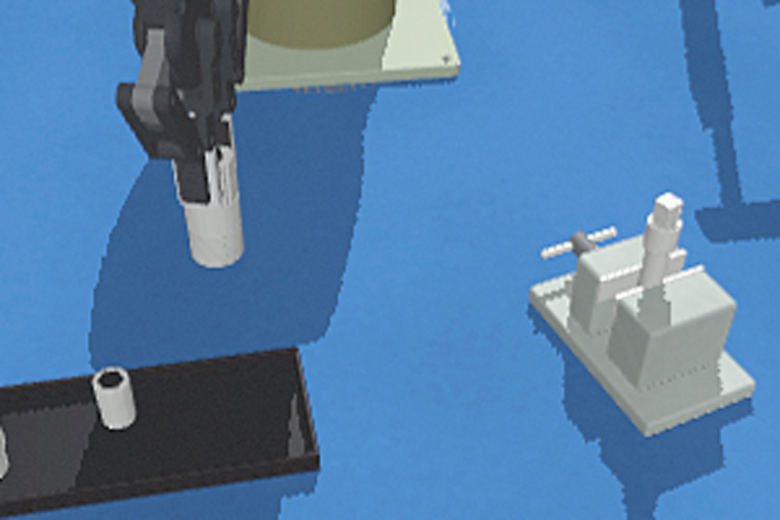

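View pics/d0.png

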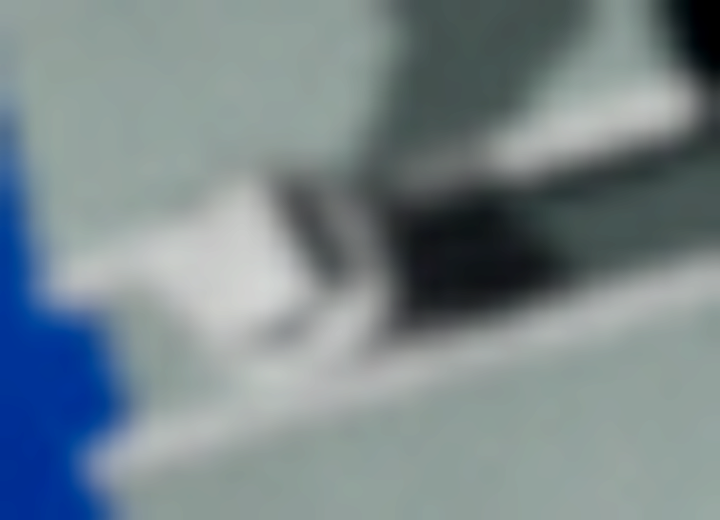

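```bash
python3 - <<'E'
from h import *
t=load('top0'); g=lambda x,y:(153-.475+x/20,212-.475+y/20)
Q=[onz(t,*g(*p),.132) for p in((262,182),(322,295),(235,345),(172,240))]
for i in range(4):
    d=Q[(i+1)%4]-Q[i]; print('sq',np.round(Q[i],4),np.linalg.norm(d),np.degrees(np.arctan2(d[1],d[0])))
print('ctr',np.mean(Q,0))
# scene: repeat from s9, bright top
s=load('s9'); i=cv2.resize(s['image'][168:190,396:422],None,fx=25,fy=25,interpolation=cv2.INTER_CUBIC); cv2.imwrite('pics/d1.png',i)
E
```

```text
sq [0.5197 0.1845 0.132 ] 0.012468184767661794 -149.8058193553686
sq [0.5089 0.1782 0.132 ] 0.00957099098480118 121.65329012624852
sq [0.5039 0.1864 0.132 ] 0.011929432525038263 33.16859825628604
sq [0.5139 0.1929 0.132 ] 0.010218156617013748 -55.32366453427832
ctr [0.5116218  0.18551979 0.132     ]
```

View pics/d1.png

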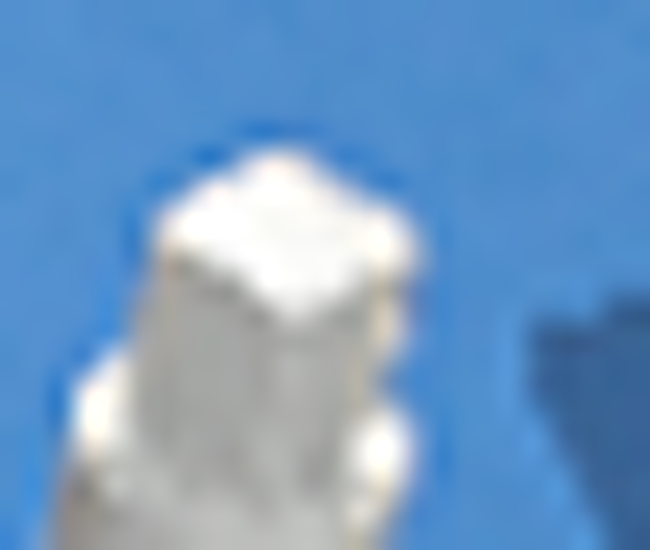

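Both views agree on the drive: yaw is about 32.5° (mod 90), and the mean centre is (0.5125, 0.187). The two views differ by about 3 mm, in the same direction as they did for the socket, where the mean proved right.

```bash
python3 -c "
from h import *
need(.5125,.187,.2243,32.5)"; python3 -m creep '[[[0.025,-0.015,0,-5,10],[0.065,-0.035,0,-12,10],[0.105,-0.057,0,-20,10],[0.145,-0.078,0,-28,10],[0.185,-0.1,0,-36,10],[0.225,-0.12,0,-44,10],[0.254,-0.137,0,-50.5,10],[0.254,-0.137,0,-50.5,10],[0.254,-0.137,0,-50.5,10]]]'; python3 -c "
from h import *
need(.5125,.187,.2,32.5)"
```

```text
shift mm [ 254.3 -136.9    0. ] turn -50.44670803084085 cur yaw -17.95 t 9.4 tilt [ 4.e-04  0.e+00 -1.e+00] F [-0.12 -0.36 -1.55] T [ 0.015 -0.043 -0.01 ] w 0.02 q7 0.1 grasp [ 0.5644 -0.0971  0.2243]
clock: 10.52
position: [0.5125, 0.1859, 0.3785]
tool_rot: [-0.0, 0.481, 0.876, -0.001]
force: [-0.5, -0.4, -1.3]
width: 0.0202
shift mm [ 0.9  0.6 23.5] turn -0.05479498694106155 cur yaw 32.45 t 10.525 tilt [-0.0011 -0.001  -1.    ] F [-0.47 -0.38 -1.28] T [-0.031 -0.029  0.033] w 0.0202 q7 0.3 grasp [0.5124 0.1858 0.2235]
```

Just short of the target, so I'll go down to about 4 mm above the drive and look.

```bash
python3 -m creep '[[[0.0005,0,0.012,0,10],[0.0005,0,0.024,0,10],[0.0005,0,0.026,0,10],[0.0005,0,0.026,0,10]]]'; python3 -c "
from h import *
need(.5125,.187,.2,32.5)
s=snap('scene','s10');t=snap('top','t10')
cv2.imwrite('pics/c10.png',np.hstack([cv2.resize(s['image'][125:225,355:455],None,fx=4,fy=4,interpolation=cv2.INTER_CUBIC),cv2.resize(t['image'][175:275,115:215],None,fx=4,fy=4,interpolation=cv2.INTER_CUBIC)]))"
```

```text
clock: 11.02
position: [0.5123, 0.1869, 0.353]
tool_rot: [-0.0, 0.481, 0.877, -0.0]
force: [-0.9, 0.4, -2.3]
width: 0.0205
shift mm [-0.   0.2 -2. ] turn 0.02588600586523171 cur yaw 32.53 t 11.025 tilt [-2.e-04 -3.e-04 -1.e+00] F [-0.86  0.41 -2.32] T [0.04  0.033 0.049] w 0.0205 q7 0.31 grasp [0.5122 0.1869 0.198 ]
```

View pics/c10.png

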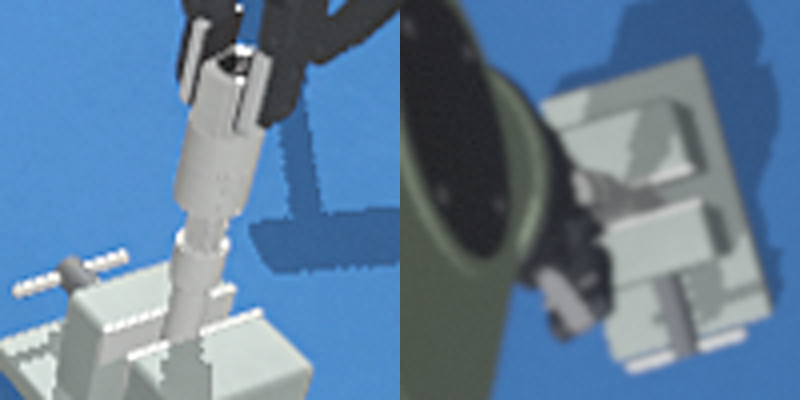

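```bash
python3 - <<'E'
from h import *
s=load('s10'); im=s['image']
cv2.imwrite('pics/c11.png',cv2.resize(im[150:200,390:430],None,fx=12,fy=12,interpolation=cv2.INTER_CUBIC))
# silhouette: non-blue = small saturation; row edges subpixel
hsv=cv2.cvtColor(im,cv2.COLOR_BGR2HSV); S=hsv[:,:,1].astype(float)
for r in range(160,197):
    row=S[r,385:435]; m=row<90
    j=np.where(m)[0]
    if len(j)==0: continue
    a,b=j[0],j[-1]
    f=lambda i0,i1:(i0+(row[i0]-90)/(row[i0]-row[i1])*(i1-i0)) if row[i0]!=row[i1] else i0
    L=f(a-1,a) if a>0 else 0; Rr=f(b,b+1) if b<49 else 49
    print(r,round(385+L,2),round(385+Rr,2),round(385+(L+Rr)/2,2),round(Rr-L,2))
E
```

```text
160 400.3 420.47 410.39 20.17
161 400.05 419.88 409.97 19.83
162 399.83 419.72 409.78 19.88
163 399.68 419.65 409.67 19.97
164 399.47 419.45 409.46 19.98
165 399.28 418.88 409.08 19.6
166 399.0 418.73 408.87 19.73
167 398.68 418.55 408.61 19.87
168 398.47 418.23 408.35 19.76
169 398.35 417.85 408.1 19.5
170 398.18 417.7 407.94 19.52
171 397.72 417.55 407.64 19.82
172 397.79 417.23 407.51 19.44
173 397.79 416.8 407.29 19.0
174 397.91 416.64 407.28 18.73
175 398.47 416.42 407.44 17.95
176 399.35 415.81 407.58 16.46
177 400.1 415.4 407.75 15.3
178 401.36 414.77 408.06 13.42
179 401.19 412.81 407.0 11.63
180 400.73 411.89 406.31 11.16
181 400.52 411.84 406.18 11.31
182 399.47 411.44 405.46 11.97
183 398.55 411.06 404.81 12.52
184 398.47 411.74 405.1 13.27
185 398.3 412.2 405.25 13.9
186 397.94 412.25 405.1 14.31
187 385 411.9 398.45 26.9
188 385 411.55 398.27 26.55
189 385 411.22 398.11 26.22
190 385 410.8 397.9 25.8
191 392.03 410.66 401.35 18.64
192 388.56 410.51 399.54 21.96
193 385.56 410.13 397.84 24.57
194 385 410.03 397.51 25.03
195 385 410.81 397.9 25.81
196 385 413.6 399.3 28.6
```

View pics/c11.png

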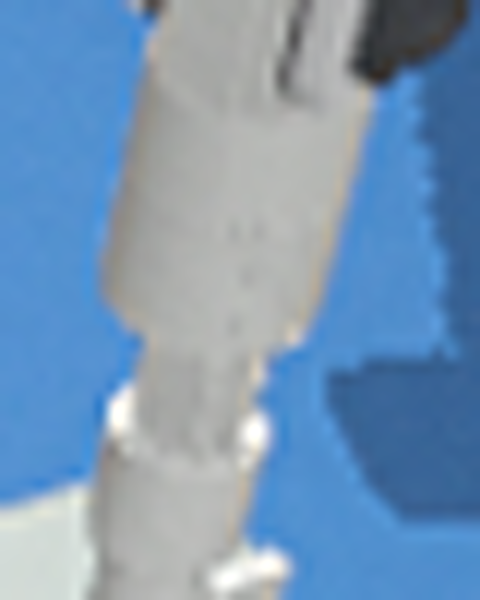

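```bash
python3 - <<'E'
from h import *
s=load('s10')
d=np.array([.995,-.10])
for n,p,z,r in(('socket',(406.5,178.9),.1372,.015),('collar',(404.6,188.8),.115,.011)):
    q=onz(s,*p,z)[:2]; print(n,q-r*d)
print(onz(s,405.5,180.5,.125)[:2]-onz(s,406.25,180.5,.125)[:2])
o=get_obs(); print(o['position'],o['force'])
E
python3 -m creep '[[[0,0,0,0,10]]]' 90
python3 -c "
from h import *
need(.5125,.1883,.198,32.5)"
```

```text
socket [0.51015325 0.18395904]
collar [0.51262612 0.18514791]
[-0.00015302 -0.00123198]
[0.51228141 0.18698206 0.35340087] [ 0.00960712 -0.28481962 -1.81399412]
clock: 11.25
position: [0.5122, 0.187, 0.3534]
tool_rot: [0.0, 0.481, 0.877, 0.0]
force: [0.3, -0.2, -0.6]
width: 0.0204
shift mm [0.9 0.9 0.4] turn 0.04177664307529483 cur yaw 32.54 t 11.25 tilt [ 4.e-04  0.e+00 -1.e+00] F [ 0.26 -0.18 -0.61] T [-0.029  0.045  0.004] w 0.0204 q7 0.31 grasp [0.5123 0.187  0.1984]
```

```bash
python3 -m creep '[[[0.0005,0.0014,0,0,10],[0.0005,0.0014,0.003,0,10],[0.0005,0.0014,0.005,0,10],[0.0005,0.0014,0.006,0,10],[0.0005,0.0014,0.007,0,10],[0.0005,0.0014,0.007,0,10]]]'; python3 -c "
from h import *
need(.5132,.1882,.1984,32.5)"
```

```text
clock: 12.0
position: [0.5131, 0.1882, 0.3462]
tool_rot: [-0.0, 0.481, 0.877, -0.0]
force: [0.5, -0.0, -2.2]
width: 0.0207
shift mm [-0.1  0.1 -7.2] turn 0.04109107261696465 cur yaw 32.54 t 12.0 tilt [-1.e-04 -1.e-04 -1.e+00] F [ 0.5  -0.04 -2.19] T [0.012 0.047 0.048] w 0.0207 q7 0.31 grasp [0.5131 0.1882 0.1912]
```

```bash
python3 -m creep '[[[0,0,0.001,0,10],[0,0,0.002,0,10],[0,0,0.002,0,10]]]'; python3 -c "
from h import *
need(.5132,.1882,.1912,32.5)"
```

```text
clock: 12.38
position: [0.5131, 0.1882, 0.3441]
tool_rot: [-0.0, 0.481, 0.877, -0.0]
force: [0.4, 0.1, -1.7]
width: 0.0199
shift mm [-0.1  0.1 -2.1] turn 0.045590731022613795 cur yaw 32.55 t 12.375 tilt [-2.e-04 -2.e-04 -1.e+00] F [ 0.39  0.09 -1.69] T [-0.022  0.129 -0.007] w 0.0199 q7 0.31 grasp [0.5131 0.1882 0.1891]
```

```bash
python3 -c "
from h import *
s=snap('scene','s12')
cv2.imwrite('pics/c12.png',cv2.resize(s['image'][150:200,385:435],None,fx=12,fy=12,interpolation=cv2.INTER_CUBIC))"
```

```text
(no output)
```

View pics/c12.png

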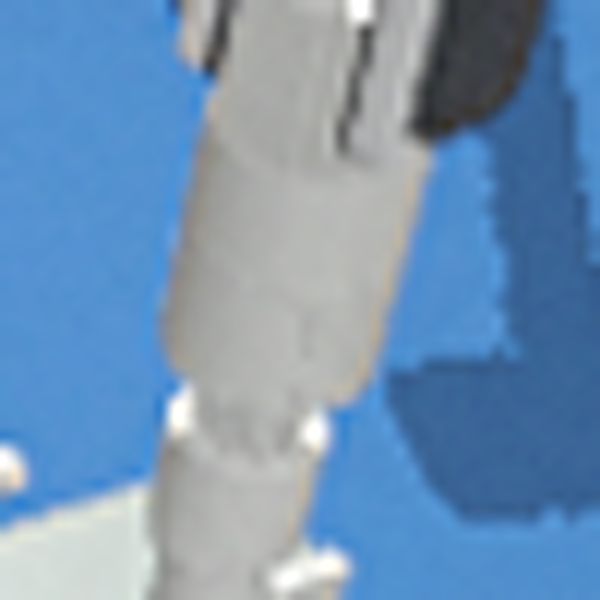

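The socket is over the drive with a narrow gap left to the collar (crop y ≈ 400–450), well centred and with no force. I'll continue.

```bash
python3 -m creep '[[[0,0,0.001,0,10],[0,0,0.002,0,10],[0,0,0.003,0,10],[0,0,0.004,0,10],[0,0,0.004,0,10]]]'; python3 -c "
from h import *
need(.5132,.1882,.1891,32.5)"
```

```text
clock: 13.05
position: [0.513, 0.1881, 0.3402]
tool_rot: [-0.0, 0.481, 0.877, -0.0]
force: [-3.7, -1.3, 5.2]
width: 0.0204
shift mm [-0.   0.3 -3.9] turn 0.034555993000111584 cur yaw 32.53 t 13.05 tilt [-7.e-04 -4.e-04 -1.e+00] F [-3.75 -1.31  5.15] T [-0.496  1.079 -0.042] w 0.0204 q7 0.31 grasp [0.5129 0.188  0.1852]
```

```bash
python3 -m creep '[[[0,0,0.001,0,10],[0,0,0.002,0,10],[0,0,0.002,0,10]]]'; python3 -c "
from h import *
need(.5132,.1882,.1852,32.5)"
```

```text
clock: 13.42
position: [0.5129, 0.188, 0.3382]
tool_rot: [-0.0, 0.481, 0.877, -0.0]
force: [-5.1, -1.4, 3.7]
width: 0.02
shift mm [ 0.   0.3 -2. ] turn 0.035267577837061026 cur yaw 32.54 t 13.425 tilt [-8.e-04 -5.e-04 -1.e+00] F [-5.11 -1.4   3.73] T [-0.583  1.177 -0.04 ] w 0.02 q7 0.31 grasp [0.5128 0.1879 0.1832]
```

```bash
python3 -m creep '[[[0,0,0.001,0,10],[0,0,0.002,0,10],[0,0,0.003,0,10],[0,0,0.003,0,10]]]'; python3 -c "
from h import *
need(.5132,.1882,.1832,32.5)"
```

```text
clock: 13.92
position: [0.513, 0.1882, 0.3347]
tool_rot: [-0.0, 0.481, 0.877, -0.001]
force: [-3.7, -2.7, -6.9]
width: 0.0202
shift mm [-0.1  0.2 -3.5] turn 0.0444785086807542 cur yaw 32.54 t 13.925 tilt [-1.1e-03 -6.0e-04 -1.0e+00] F [-3.71 -2.68 -6.93] T [-0.594  0.919 -0.062] w 0.0202 q7 0.31 grasp [0.5128 0.1881 0.1797]
```

Fz fell to −7 N: the ball is snapping into the dimple and drawing the socket down. Now on to the shoulder.

```bash
python3 -m creep '[[[0,0,0.001,0,10],[0,0,0.002,0,10],[0,0,0.003,0,10],[0,0,0.003,0,10]]]'; python3 -c "
from h import *
need(.5132,.1882,.1797,32.5)"
```

```text
clock: 14.42
position: [0.5132, 0.1883, 0.3323]
tool_rot: [0.0, 0.481, 0.877, 0.0]
force: [-3.3, -0.8, -1.0]
width: 0.0201
shift mm [-0.1  0.  -2.4] turn 0.0415246805940086 cur yaw 32.54 t 14.425 tilt [ 2.e-04  1.e-04 -1.e+00] F [-3.3  -0.8  -1.05] T [-0.458  0.959 -0.019] w 0.0201 q7 0.31 grasp [0.5132 0.1883 0.1773]
```

```bash
python3 -m creep '[[[0,0,0.0005,0,10],[0,0,0.001,0,10],[0,0,0.001,0,10]]]'; python3 -c "
from h import *
need(.5132,.1882,.1773,32.5)";  python3 -m creep '[[[0,0,0.0005,0,10],[0,0,0.001,0,10],[0,0,0.001,0,10]]]'; python3 -c "
from h import *
need(.5132,.1882,.1773,32.5)"
```

```text
clock: 14.8
position: [0.5132, 0.1883, 0.3312]
tool_rot: [0.0, 0.481, 0.877, 0.0]
force: [-3.7, -1.1, 0.4]
width: 0.0202
shift mm [-0.1 -0.  -1.1] turn 0.046052488070330355 cur yaw 32.55 t 14.8 tilt [ 2.e-04  0.e+00 -1.e+00] F [-3.66 -1.1   0.45] T [-0.353  0.908 -0.005] w 0.0202 q7 0.31 grasp [0.5132 0.1883 0.1762]
clock: 15.18
position: [0.5131, 0.1882, 0.3306]
tool_rot: [0.0, 0.481, 0.877, 0.0]
force: [-5.0, -2.4, 10.6]
width: 0.0204
shift mm [-0.   0.  -1.7] turn 0.04511144275781476 cur yaw 32.55 t 15.175 tilt [ 5.e-04  2.e-04 -1.e+00] F [-5.05 -2.44 10.58] T [-0.514  1.431 -0.034] w 0.0204 q7 0.31 grasp [0.5132 0.1882 0.1756]
```

```bash
python3 -m creep '[[[0,0,0.0005,0,10],[0,0,0.0005,0,10]]]'; python3 -c "
from h import *
need(.5132,.1882,.1773,32.5);s=snap('scene','s13')
cv2.imwrite('pics/c13.png',cv2.resize(s['image'][150:200,385:435],None,fx=12,fy=12,interpolation=cv2.INTER_CUBIC))"
```

```text
clock: 15.42
position: [0.5132, 0.1882, 0.3305]
tool_rot: [0.0, 0.481, 0.877, 0.0]
force: [-6.5, -1.8, 17.4]
width: 0.0204
shift mm [-0.   0.  -1.8] turn 0.04164995078957645 cur yaw 32.54 t 15.425 tilt [ 9.e-04  4.e-04 -1.e+00] F [-6.51 -1.78 17.44] T [-0.617  1.884 -0.066] w 0.0204 q7 0.31 grasp [0.5133 0.1882 0.1755]
```

View pics/c13.png

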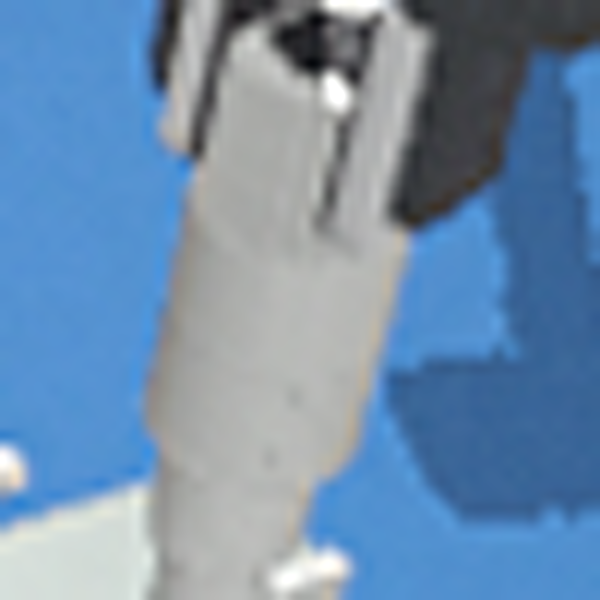

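The socket is seated: there is a stiff stop at TCP z = 0.3305 with 17 N, and the picture shows no gap at the collar (crop y ≈ 465). Now the gentle pull, in small steps.

```bash
python3 -m creep '[[[0,0,-0.0005,0,10],[0,0,-0.001,0,10],[0,0,-0.0015,0,10],[0,0,-0.0015,0,10]]]'; python3 -c "
from h import *
need(.5132,.1882,.1773,32.5)";  python3 -m creep '[[[0,0,-0.0005,0,10],[0,0,-0.001,0,10],[0,0,-0.001,0,10]]]'; python3 -c "
from h import *
need(.5132,.1882,.1773,32.5)"
```

```text
clock: 15.98
position: [0.5131, 0.1883, 0.3311]
tool_rot: [0.0, 0.481, 0.877, -0.0]
force: [-1.8, -0.6, -1.8]
width: 0.0205
shift mm [-0.1  0.  -1.2] turn 0.04573474315583326 cur yaw 32.55 t 15.975 tilt [-1.e-04 -1.e-04 -1.e+00] F [-1.81 -0.63 -1.75] T [-0.178  0.584 -0.01 ] w 0.0205 q7 0.31 grasp [0.5131 0.1882 0.1761]
clock: 16.35
position: [0.5131, 0.1882, 0.3322]
tool_rot: [0.0, 0.481, 0.877, -0.0]
force: [-2.2, -1.1, -2.4]
width: 0.0202
shift mm [-0.1  0.  -0.1] turn 0.044632530984301866 cur yaw 32.54 t 16.35 tilt [ 0.e+00 -1.e-04 -1.e+00] F [-2.17 -1.13 -2.42] T [-0.103  0.571 -0.044] w 0.0202 q7 0.31 grasp [0.5131 0.1882 0.1772]
```

Lifted 1.7 mm, barely any resistance yet. On in 0.5 mm steps.

```bash
python3 -m creep '[[[0,0,-0.0005,0,10],[0,0,-0.0005,0,10]]]'; python3 -c "
from h import *
need(.5132,.1882,.1773,32.5)"
```

```text
clock: 16.6
position: [0.5131, 0.1882, 0.3327]
tool_rot: [0.0, 0.481, 0.877, -0.0]
force: [-1.2, 0.1, -4.0]
width: 0.02
shift mm [-0.1  0.   0.4] turn 0.04632859990474003 cur yaw 32.55 t 16.6 tilt [ 0.e+00 -1.e-04 -1.e+00] F [-1.16  0.11 -4.03] T [-0.141  0.51  -0.031] w 0.02 q7 0.31 grasp [0.5131 0.1882 0.1777]
```

```bash
python3 -m creep '[[[0,0,-0.0004,0,10],[0,0,-0.0004,0,10]]]'; python3 -c "
from h import *
need(.5132,.1882,.1773,32.5)"
```

```text
clock: 16.85
position: [0.5131, 0.1882, 0.3331]
tool_rot: [-0.0, 0.481, 0.877, -0.0]
force: [-1.5, -1.1, -3.5]
width: 0.0202
shift mm [-0.1  0.   0.8] turn 0.04695159217658329 cur yaw 32.55 t 16.85 tilt [-1.e-04 -1.e-04 -1.e+00] F [-1.5  -1.08 -3.51] T [-0.13   0.472 -0.008] w 0.0202 q7 0.31 grasp [0.5131 0.1882 0.1781]
```

```bash
python3 -m creep '[[[0,0,-0.0004,0,10],[0,0,-0.0004,0,10]]]'; python3 -c "
from h import *
need(.5132,.1882,.1773,32.5);s=snap('scene','s14')
cv2.imwrite('pics/c14.png',cv2.resize(s['image'][150:200,385:435],None,fx=12,fy=12,interpolation=cv2.INTER_CUBIC))
for k in range(3): print(get_obs()['force'])"
```

```text
clock: 17.1
position: [0.5131, 0.1882, 0.3335]
tool_rot: [-0.0, 0.481, 0.877, -0.0]
force: [-2.0, -1.1, -5.0]
width: 0.0205
shift mm [-0.1  0.1  1.2] turn 0.043331498349260755 cur yaw 32.54 t 17.1 tilt [-2.e-04 -2.e-04 -1.e+00] F [-2.02 -1.08 -5.03] T [-0.129  0.55  -0.046] w 0.0205 q7 0.31 grasp [0.5131 0.1882 0.1785]
[-2.79497681 -0.55470351 -5.00893877]
[-2.79497681 -0.55470351 -5.00893877]
[-2.79497681 -0.55470351 -5.00893877]
```

View pics/c14.png

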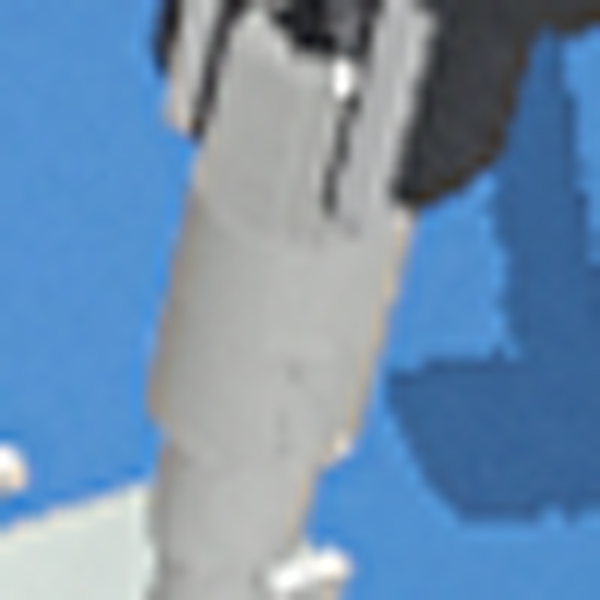

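The socket rises with the tool, and the ball is beginning to hold it: −5 N in total, of which about 2 N is weight. A little more, until the hold is clear.

```bash
python3 -m creep '[[[0,0,-0.0003,0,10],[0,0,-0.0003,0,10]]]'; python3 -m creep '[[[0,0,-0.0002,0,10],[0,0,-0.0002,0,10]]]'
```

```text
clock: 17.4
position: [0.513, 0.1882, 0.3338]
tool_rot: [-0.0, 0.481, 0.877, -0.0]
force: [-3.0, -1.7, -3.9]
width: 0.0203
clock: 17.65
position: [0.5131, 0.1882, 0.3339]
tool_rot: [-0.0, 0.481, 0.877, -0.0]
force: [-3.9, -0.3, -6.1]
width: 0.0203
```

```bash
python3 -m creep '[[[0,0,-0.0002,0,10],[0,0,-0.0002,0,10]]]'; python3 -m creep '[[[0,0,-0.0002,0,10],[0,0,-0.0002,0,10]]]'
```

```text
clock: 17.9
position: [0.513, 0.1882, 0.3341]
tool_rot: [-0.0, 0.481, 0.877, -0.0]
force: [-3.2, -0.8, -7.6]
width: 0.0202
clock: 18.15
position: [0.513, 0.1882, 0.3344]
tool_rot: [-0.0, 0.481, 0.877, -0.0]
force: [-5.5, -2.0, -7.2]
width: 0.0207
```

```bash
python3 -m creep '[[[0,0,-0.0002,0,10],[0,0,-0.0002,0,10],[0,0,-0.0002,0,10]]]'; python3 -c "
from h import *
need(.5132,.1882,.1773,32.5)"
```

```text
clock: 18.52
position: [0.5131, 0.1882, 0.3345]
tool_rot: [-0.0, 0.481, 0.877, -0.0]
force: [-4.0, -2.8, -9.3]
width: 0.0203
shift mm [-0.   0.1  2.2] turn 0.04133653742999854 cur yaw 32.54 t 18.525 tilt [-4.e-04 -3.e-04 -1.e+00] F [-3.99 -2.75 -9.33] T [-0.549  1.165 -0.049] w 0.0203 q7 0.31 grasp [0.513  0.1881 0.1795]
```

The pull has risen steadily to −9.3 N (about 7.5 N net of weight), so the ball is clearly holding. Now I'll ease back down onto the shoulder.

```bash
python3 -m creep '[[[0,0,0.001,0,10],[0,0,0.002,0,10],[0,0,0.003,0,10],[0,0,0.004,0,10],[0,0,0.0046,0,10],[0,0,0.0046,0,10]]]'; python3 -c "
from h import *
need(.5132,.1882,.1773,32.5)"
```

```text
clock: 19.27
position: [0.5132, 0.1882, 0.3307]
tool_rot: [0.0, 0.481, 0.877, 0.0]
force: [-7.6, -3.1, 6.9]
width: 0.0201
shift mm [-0.   0.  -1.6] turn 0.041385760146681605 cur yaw 32.54 t 19.275 tilt [ 8.e-04  4.e-04 -1.e+00] F [-7.59 -3.1   6.87] T [-0.695  1.844  0.03 ] w 0.0201 q7 0.31 grasp [0.5133 0.1883 0.1757]
```

```bash
python3 -m creep '[[[0,-0.0003,0.0003,0,10],[0,-0.0005,0.0006,0,10],[0,-0.0005,0.0006,0,10]]]'; python3 -c "
from h import *
need(.5132,.1882,.1773,32.5)"
```

```text
clock: 19.65
position: [0.5129, 0.1881, 0.3306]
tool_rot: [0.001, 0.481, 0.877, 0.001]
force: [-7.0, -2.4, 15.1]
width: 0.0201
shift mm [-0.   0.3 -1.7] turn 0.041383178081446204 cur yaw 32.54 t 19.65 tilt [ 0.002  0.001 -1.   ] F [-7.02 -2.38 15.07] T [-0.563  1.854 -0.052] w 0.0201 q7 0.31 grasp [0.5132 0.1882 0.1756]
```

Home again with 15 N on the shoulder. I'll ease the push, open and look.

```bash
python3 -m creep '[[[0,0,-0.0006,0,10],[0,0,-0.0006,0,30],[0,0,-0.0006,0,45],[0,0,-0.0006,0,60],[0,0,-0.0006,0,60],[0,0,-0.0006,0,60]]]' 40; python3 -c "
from h import *
need(.5132,.1882,.1773,32.5);s=snap('scene','s15')
cv2.imwrite('pics/c15.png',cv2.resize(s['image'][130:210,370:450],None,fx=7.5,fy=7.5,interpolation=cv2.INTER_CUBIC))"
```

```text
clock: 20.4
position: [0.5127, 0.188, 0.33]
tool_rot: [0.0, 0.481, 0.877, 0.0]
force: [0.3, 0.2, -0.4]
width: 0.0514
shift mm [-0.1  0.5 -2.3] turn 0.04778630449754928 cur yaw 32.55 t 20.4 tilt [ 1.e-04 -0.e+00 -1.e+00] F [ 0.32  0.18 -0.4 ] T [ 0.018 -0.009 -0.008] w 0.0514 q7 0.31 grasp [0.5127 0.188  0.175 ]
```

View pics/c15.png

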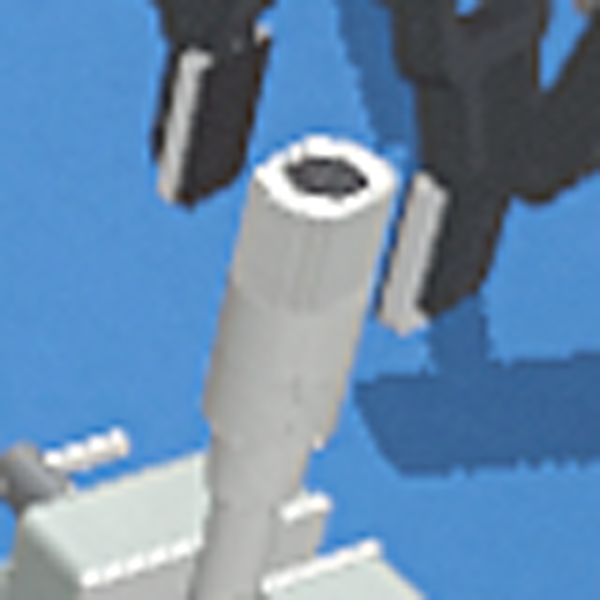

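Released: the fingers stand clear on both sides, and the socket's lower left corner is at about (397.6,185.3), as when it was home (397.5,185). I'll retreat upward.

```bash
python3 -m creep '[[[0,0,-0.02,0,65],[0,0,-0.05,0,70],[0,0,-0.09,0,70],[0,0,-0.13,0,70],[0,0,-0.15,0,70],[0,0,-0.15,0,70],[0,0,-0.15,0,70]]]'; python3 - <<'E'
from h import *
need(.5132,.1882,.1773,32.5);s=snap('scene','s16')
cv2.imwrite('pics/c16.png',np.hstack([cv2.resize(s['image'][130:210,370:450],None,fx=5,fy=5,interpolation=cv2.INTER_CUBIC),cv2.resize(s['image'][180:340,80:240],None,fx=2.5,fy=2.5)]))
print('expected hex/top centre px if home',proj(s,[.5133,.1884,.179]),proj(s,[.5133,.1884,.182]))
i=s['image'][140:165,398:432]; g=cv2.resize(i,None,fx=15,fy=15,interpolation=cv2.INTER_CUBIC).min(2)
m=(g>205).astype(np.uint8); cs,_=cv2.findContours(m,cv2.RETR_EXTERNAL,cv2.CHAIN_APPROX_NONE)
c=max(cs,key=cv2.contourArea)[:,0]; uv=np.stack([398-.467+c[:,0]/15,140-.467+c[:,1]/15],1); print(uv.min(0),uv.max(0))
P=np.array([onz(s,*p,.179)[:2] for p in uv[::5]]); print(cv2.minAreaRect((P*1000).astype(np.float32)))
E
```

```text
clock: 21.32
position: [0.5126, 0.188, 0.4792]
tool_rot: [-0.0, 0.481, 0.877, -0.0]
force: [-0.1, -0.6, 0.0]
width: 0.0593
shift mm [-1.000e-01  8.000e-01  1.469e+02] turn 0.046957772189415437 cur yaw 32.55 t 21.325 tilt [-1.e-03 -4.e-04 -1.e+00] F [-0.11 -0.56  0.04] T [ 0.017 -0.023 -0.004] w 0.0593 q7 0.28 grasp [0.5125 0.1879 0.3242]
expected hex/top centre px if home (np.float64(412.7918833856396), np.float64(153.11555262535194)) (np.float64(413.1753598202259), np.float64(151.52706680525478))
[403.66633333 147.933     ] [421.99966667 158.46633333]
((513.8091430664062, 188.1729736328125), (23.173980712890625, 29.002174377441406), 32.981746673583984)
```

View pics/c16.png

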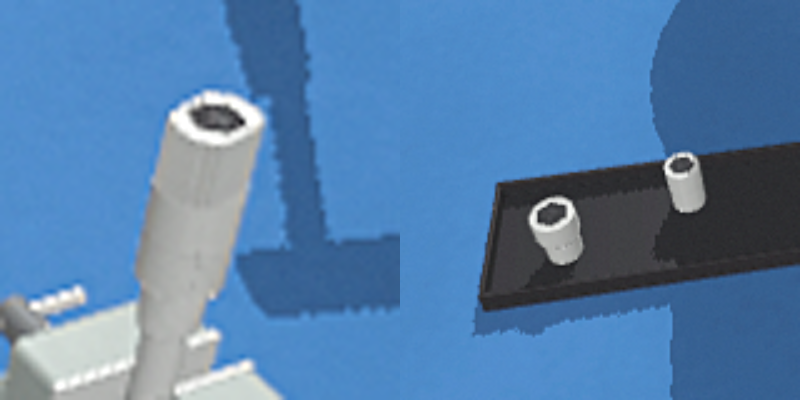

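The outline of the socket's top, cast onto the home height of 0.179 m, lies at (0.5138, 0.1882) with yaw 33°. That is within 1 mm of the drive centre. The short sockets stand where they were, so I'll hand in.

```bash
python3 -c "
from h import *
print(hand_in()); print(get_obs()['clock'])"
```

```text
the job is handed in; nothing more can be done
None
the job is handed in; nothing more can be done
```

The tall socket is on the square drive and fully home, and I handed the job in at about 21 s. No verdict was reported.

- **Grip:** My first two closes, at the wrong yaw (51°), met the rounded sides and the ledge. The outline then showed the flats facing 162°. I turned the gripper, gripped the flats at about 21 mm and lifted the socket out.
- **Pushing on:** The two camera views put the drive at about 32.5°. The socket went on with no insertion force. Over the ball the most I read was about 5 N up, then a pull down of about 7 N at the click. It stopped hard on the shoulder at the expected height, and I pushed to at most 17 N there.
- **Pull:** I lifted until about 9 N in total, roughly 7.5 N of it from the ball, then lowered it home again with 15 N and let go.
- **Last checks:** The socket's lower corner is back at its home pixel. Its top outline, cast to the home height, is within 1 mm of the drive and at 33° yaw. The short sockets have not moved, and the gripper is clear with no force on it.

**What did not agree:** The ball's hold came on gradually, from about 2 mm of lift up to 4 mm. You described a distinct stop after 1.3 mm. The force over the ball also read below your 10–20 N, but I only took readings between short steps and may have missed the peak. The two cameras differed by about 3 mm, so I first used their mean. I then shifted about 1.5 mm from a close-up of the socket over the bar.

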